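Unlock the contact grill and hold its lid open

ROBOT

A 7-joint arm with a two-finger parallel gripper is mounted at the origin on the work surface. World frame = base frame: x ahead of the robot, y to its left, z up, the work surface at z = 0. Lengths are in m, angles in rad, forces in N, time in s.
With the tool pointing down it reaches from about 0.425 to 0.875 m from the base axis. Payload 4.7 kg.
Tool frame: the origin (TCP) lies where the fingers leave the gripper's body, on its centre line; the fingertips stand 73 mm ahead of it and the grasp point (between the pads) lies 54 mm ahead of it; z points along the fingers, y is the line along which they close (so a half turn about z gives the same grasp; the last joint's range is limited). The gripper opens to 85 mm and grips with 20 to 120 N. Pads are 22 mm wide; open, the fingers measure 114 mm over their backs; the gripper's body (76 mm by 85 mm) begins 54 mm behind the grasp point. The pads swing forward as they close: fully open they stand 13 mm farther back than shut.
Start: joints at [1.126, 0.321, -0.07, 1.45, 0.023, 1.371, -0.057], TCP at [0.288, -0.583, 0.304] pointing down, gripper open.
Joint ranges: [-2.86, 2.86], [-0.3, 2.09], [-1.38, 1.24], [0.06, 2.45], [-1.56, 4.7], [0.09, 2.05], [-2.69, 2.69]. Speed limits (rad/s): [2.57, 2.57, 3.14, 3.14, 3.14, 3.14, 3.14].

INTERFACE

Orientations are given as a rotation vector (axis times angle).
In Python, from plant import bot gives the robot as it stands. The module is installed in compiled form; this text tells all that it offers.
- The arm moves only by the shell command python3 -m creep 'ROWS' [FORCE]. ROWS is text: rows parted by semicolons, each of 7 numbers parted by spaces: the shift along the tool's x, y, z in cm, then the turn, a rotation vector about the tool's x, y, z in rad, then the opening, from -1 (shut) to 1 (fully open). In form: x y z ax ay az jaw; .... A call has 1 to 12 rows; each row is the pose to reach, as a shift and turn from the pose commanded when the call began, along the tool's axes at that moment; what a row does not reach only later rows make up. A row lasts 1/12 s, in which the tool goes at most 41.7 mm and 7.16 degrees, less where a joint would pass 70% of its speed; a pose out of reach is approached as far as the arm can. A call with a gripper value outside its range is refused whole. The fingers move at their own pace and stop on an object; FORCE is the grip in N (left out, the last holds). Time passes only in rows, so rows that repeat a pose let the fingers close. It gives the time, the measured TCP pose, the force, the opening and the grip force at its end, in the units of the state.
- bot.observe(): the state, without advancing time (a new reading comes with each control period).
- bot.grab_frame(name): name is "side" or "top"; returns (picture, depth): 420x560x3 uint8, red, green, blue; 420x560 float32, m along the optical axis (not along the pixel's ray), 0 where there is no reading.
- bot.get_calibration(name): a dict with "K" (3x3 intrinsics, pixels), "R" (3x3) and "t" (3): a world point X has camera coordinates R X + t. Camera axes: x right, y down, z forward; pixel columns grow to the right and rows downward; lengths in m; the calibration is good to about 2 mm. A picture is of the moment at which its call begins. get_calibration takes no time and is no camera call.
- bot.close_job(): hands the job in; it is judged then, once.
The state is a dict: "clock": time; "q": joint angles; "joint_velocities": joint speeds; "tau": joint torques, N m; "ee_pos": TCP position; "eef_rot": TCP orientation; "force": force on the tool from outside, world axes, zero at the start; "wrist_torque": the same for the moment, N m; "gripper_width": opening from 0.0 (shut) to 1.0 (fully open); "finger_force": force on a finger pad.
Only numpy, scipy, OpenCV 4.12 (cv2) and the standard library are available. Lean on these libraries where they do the work, as an engineer would, in place of code of your own. Each camera call takes 0.05 s, during which the arm holds its last target. There are 200 camera calls.

TASK

Open the contact grill for me so that I can lay the bread in: slide the lock tab at its front right corner all the way across towards the middle to release the lid, then lift the lid by its handle and hold it open at 45 degrees. The hinge does not stay up, so do not let the lid drop, and finish while still holding the handle with the lid steady at that angle; leave the plate, mug and jar where they stand.

Things in the scene. Friction and masses are not known exactly. Their poses are not given: they have to be found in the camera images.
- grill: Contact grill fixed on the worktop: black lower housing 260 (x) x 320 (y) x 70 mm high, lid with brushed steel top. Origin: centre of the underside, z up. Its +x runs from the front (handle side, facing the robot) to the hinge at the rear, +y is its left seen from the front; yaw within 0.4 rad. On its front ledge: a fixed round dial (left corner, unused) and the lock (right corner).
- lid (a joint): Lid angle, rad: 0 shut and level, grows as its front rises, stop at 1.4. Lid with handle weighs 0.6 to 1.0 kg (2.5 to 4.5 N at the handle); it falls shut from any angle unless held, and the engaged lock's hook stops it from rising. Shut, it covers x -93 to 115, y -145 to 145 mm of the grill frame, top 118 mm above the worktop.
- lid_hinge (a point): Point on the hinge axis at mid width: 120 mm behind the grill's origin, 90 mm above the worktop. The axis runs along the grill's y. This frame turns with the lid: in it the bar of the handle is always at x -250, z +55 mm.
- handle (a point): Handle, one piece with the lid: black round bar (lid_c3) 18 mm thick, 138 mm long, parallel to the hinge, on two steel arms (at its ends) sloping back to the lid. Point: middle of the bar. Lid shut: 130 mm in front of the grill's origin, 145 mm above the worktop, 37 mm ahead of the lid's front edge, 27 mm over the lid's top. Lid at 45 degrees: 138 mm in front of the hinge axis and 216 mm above it.
- lock (a joint): Travel of the sliding lock along the grill's +y (from the right corner towards the middle), m: 0 locked, 0.024 = end stop, fully unlocked; the hook is clear of the lid's catch from 0.017. Friction about 1.5 N; it stays where it is left.
- lock_tab (a point): Middle of the top of the lock's upright grey tab, 16 (x) x 12 (y) x 36 mm high, on the front ledge at the right corner, top 107 mm above the worktop; locked, it is 119 mm in front of and 138 mm to the right of the grill's origin. A steel hook runs back from the tab to the lid, hook top 96 mm above the worktop. Push the tab from its right side or pinch it.
- plate: Bystander: white ceramic plate, 190 mm across, 22 mm high, loose, left of the grill. Origin: centre of its underside.
- mug: Bystander: blue ceramic mug with a side handle, 80 mm across, 95 mm high, loose, beside the grill (left or right). Origin: centre of its underside.
- jar: Bystander: amber glass jar with a steel cap, 76 mm across, 120 mm high, loose, beside the grill (left or right). Origin: centre of its underside.

How it is judged:
By the outcome, as a careful person would: the job done as asked, in the order asked, and still so for the second after the job is handed in, while the arm keeps its last pose, push and grip.
It also fails if it takes over 42 s, if anything falls off the work surface, if the arm or the gripper's body presses on something with over 40 N, if the wrist force passes 120 N, or if a joint passes its speed limit or range.

## Working session

There is one attempt and no reset: what is moved stays moved. The work goes in short steps, Python scripts to look and compute and a shell command to move; the robot and the scene stay as the last step left them, time stands still between calls to the robot, and variables do not carry over. Pictures are saved under pics/ and viewed, at most 10 in all, crops included, and the job is handed in when it is done.

```bash
mkdir -p pics
cat > h.py <<'E'
import numpy as np, cv2
from plant import bot
from scipy.spatial.transform import Rotation as R
def cal(n):
    c=bot.get_calibration(n); return np.array(c["K"]),np.array(c["R"]),np.array(c["t"]).ravel()
def pts(n,d):
    K,Rr,t=cal(n); v,u=np.indices(d.shape)
    c=np.stack([(u-K[0,2])/K[0,0]*d,(v-K[1,2])/K[1,1]*d,d],-1)
    return (c-t)@Rr
def proj(n,X):
    K,Rr,t=cal(n); p=K@(Rr@np.array(X)+t); return p[:2]/p[2]
def save(n,name):
    im,d=bot.grab_frame(n); cv2.imwrite(f"pics/{name}.png",im[:,:,::-1]); np.savez(f"pics/{name}.npz",im=im,d=d); return im,d
E
python3 - <<'E'
from h import *
for n in("top","side"):
    im,d=save(n,n+"0"); K,Rr,t=cal(n); print(n,K[0,0],-Rr.T@t,Rr[2])
s=bot.observe(); print({k:np.round(v,3) for k,v in s.items()})
a=cv2.imread("pics/top0.png");b=cv2.imread("pics/side0.png")
E
```

```text
top 410.6188632585773 [0.44568608 0.07764402 1.11045414] [ 0.14336143  0.00414397 -0.98966172]
side 467.0458512176219 [-0.15184911  0.7962034   0.77098464] [ 0.5984652  -0.59721589 -0.53401553]
{'clock': np.float64(0.1), 'q': array([ 1.126,  0.322, -0.07 ,  1.452,  0.023,  1.371, -0.057]), 'joint_velocities': array([ 0.001, -0.002,  0.   , -0.003,  0.   , -0.002,  0.   ]), 'tau': array([ 0.0000e+00, -4.9488e+01, -3.8400e-01, -3.1521e+01,  1.3000e-02,
        7.0000e-03, -0.0000e+00]), 'ee_pos': array([ 0.288, -0.582,  0.303]), 'eef_rot': array([-3.058e+00, -7.140e-01,  1.000e-03]), 'force': array([0.315, 0.109, 0.458]), 'wrist_torque': array([ 0.013, -0.001, -0.016]), 'finger_force': np.float64(0.0), 'gripper_width': np.float64(1.001)}
```

View pics/top0.png

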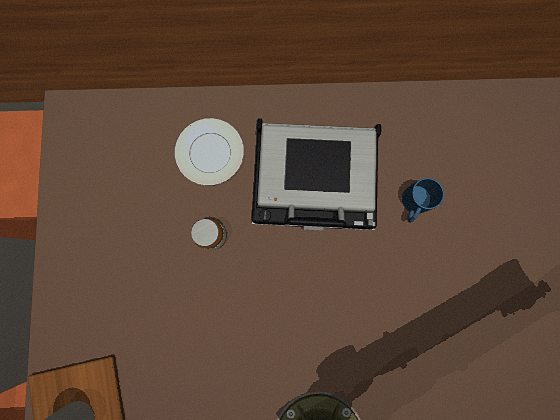

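View pics/side0.png

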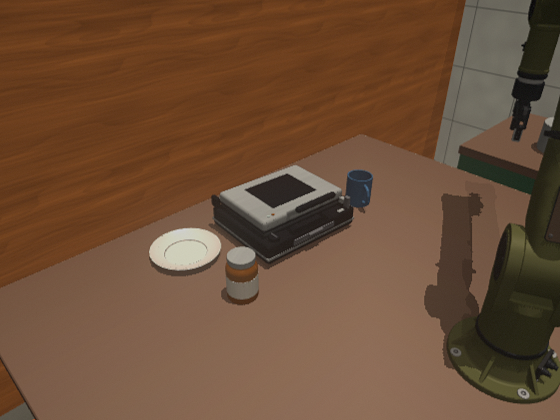

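The top view shows the grill at about u 252–380, v 120–230, with the handle bar at (316,215) and the lock tab near (370,217). The mug is on the right at (425,195), the jar on the left at (208,233) and the plate at (210,152). The side view shows the same layout with the lid shut. Next I measure the grill's pose.

```bash
cat > m.py <<'E'
from h import *
z=np.load("pics/top0.npz"); im,d=z["im"],z["d"]; P=pts("top",d)
m=((P[...,2]>.110)&(P[...,2]<.126)&(d>0)).astype(np.uint8); m[:110]=0;m[240:]=0;m[:,:245]=0;m[:,390:]=0
m=cv2.morphologyEx(m,cv2.MORPH_OPEN,np.ones((7,7)))
K,Rr,t=cal("top"); C=-Rr.T@t
def ray(u,v,h):
    r=Rr.T@np.linalg.inv(K)@[u,v,1]; return C+r*(h-C[2])/r[2]
v,u=np.nonzero(m); Q=np.array([ray(a,b,.118)[:2] for a,b in zip(u,v)])
print("z med",np.median(P[...,2][m>0]))
r=cv2.minAreaRect((Q*1000).astype(np.float32)); print(r)
# handle
h=((P[...,2]>.138)&(P[...,2]<.165)&(d>0)); h[:195]=0;h[235:]=0;h[:,:250]=0;h[:,390:]=0
H=P[h]; print("handle n",h.sum(),H.mean(0),H.min(0),H.max(0))
hr=cv2.minAreaRect((H[:,:2]*1000).astype(np.float32)); print(hr)
big=cv2.resize(im[190:240,245:390,::-1],None,fx=5,fy=5,interpolation=cv2.INTER_CUBIC); cv2.imwrite("pics/crop1.png",cv2.convertScaleAbs(big,alpha=1.6))
a=P[205:232:2,358:382:2]; print(np.round(a[...,2]*1000).astype(int))
E
python3 m.py
```

```text
z med 0.11936158781823224
((675.7175903320312, -10.009979248046875), (287.82476806640625, 207.1139373779297), 85.74526977539062)
handle n 477 [5.37553160e-01 1.35005336e-04 1.52189715e-01] [ 0.52355274 -0.06802804  0.13800081] [0.56067205 0.06773532 0.15977483]
((542.4235229492188, -0.5778045654296875), (136.2609405517578, 29.527406692504883), 85.9688491821289)
[[ 119  121  119  118  117  120  121  119  119   70    0    3]
 [ 118  119  121  121  119 1110  120  116  121   67   -1    5]
 [ 114  116  115  118  116  115  119  118  114   64    2    0]
 [ 102  103  103  106  110  110  112  107   72   71    2   -2]
 [  75   73   71   70   87   98   98   98   68   68    4   -4]
 [  69   74   73   72   91   96   98   96   70   68   -1    3]
 [  69   69   71   73   90   97   96   98   71   69    2    2]
 [  74   70   69   71   89  108  107  107   70   69    2    3]
 [  72   75   71   79   85  108  107  109   70   68    1   -1]
 [  69   73   70   78   86  107  110  108   71   66    1    0]
 [  70   68   69   79   87  104  107  106   69   68   -3   -2]
 [  62   70   65   65   69   67   68   67   69   -2   -1    2]
 [  30   33   36   32   36   32   37   35   -1   -1    2    2]
 [  -3    2    2    0    0   -1   -1    3    2    1    1    0]]
```

View pics/crop1.png

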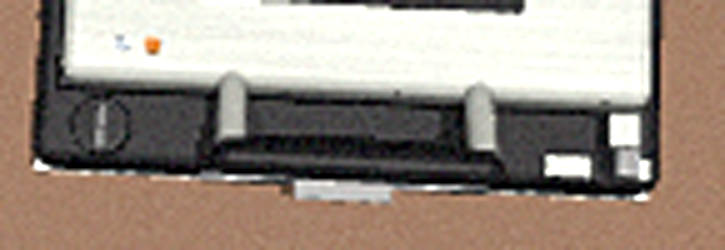

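```bash
cat >> h.py <<'E'
YAW=-0.0742; O=np.array([.6647,-.0092,0]); G=R.from_euler('z',YAW)
def row(tcp_g,tilt=0,rel=None):
    "row to TCP at grill-frame point, tool x=grill y, tilt>0 = pointing forward-down"
    s=bot.observe(); R0=R.from_rotvec(s["eef_rot"]); p0=np.array(s["ee_pos"])
    D=R.from_matrix(np.array([[0,1,0],[1,0,0],[0,0,-1.]]).T)
    D=G*R.from_euler('y',-tilt)*D
    p=O+G.apply(tcp_g)
    print("row",np.round(R0.inv().apply(p-p0)*100,2),np.round((R0.inv()*D).as_rotvec(),3),"world",np.round(p,3))
def st():
    s=bot.observe(); p=G.inv().apply(np.array(s["ee_pos"])-O)
    print("t",round(float(s["clock"]),2),"grillTCP",np.round(p*1000,1),"z",np.round(R.from_rotvec(s["eef_rot"]).as_matrix()[:,2],3),"F",np.round(G.inv().apply(s["force"]),1),"q",np.round(s["q"],2),"w",round(float(s["gripper_width"]),3))
def grasp(th,tilt0=0,back=.054):
    "TCP for bar at lid angle th; tool tilt tilt0"
    c,s=np.cos(th),np.sin(th); b=np.array([.12-.25*c+.055*s,0,.09+.25*s+.055*c])
    return b-back*np.array([np.sin(tilt0),0,-np.cos(tilt0)])
E
cat >> m.py <<'E'
print("tab px ->",ray(370.4,222,.107),"expect",O+G.apply([-.119,-.138,.107]), proj("top",O+G.apply([-.119,-.138,.107])))
for n,h,w in(("mug",.095,(425,190)),("jar",.12,(205,233))): print(n,ray(*w,h))
T=P[(P[...,2]>.1)&(P[...,2]<.113)&(np.indices(d.shape)[0]>218)&(np.indices(d.shape)[0]<228)&(np.indices(d.shape)[1]>364)&(np.indices(d.shape)[1]<376)]
print("tab pts",T.mean(0),T.min(0),T.max(0),G.inv().apply(T.mean(0)-O))
print(R.from_euler('z',0).as_matrix()[0]); row([-.124,-.182,.25])
E
python3 m.py | tail -8
```

```text
[  30   33   36   32   36   32   37   35   -1   -1    2    2]
 [  -3    2    2    0    0   -1   -1    3    2    1    1    0]]
tab px -> [ 0.53749656 -0.13675964  0.107     ] expect [ 0.53579723 -0.13799859  0.107     ] [370.94458429 222.67931836]
mug [ 0.61557577 -0.28013813  0.095     ]
jar [0.51937569 0.26611524 0.12      ]
tab pts [ 0.53755273 -0.13584793  0.10668301] [ 0.5301541  -0.14166317  0.10300839] [ 0.54508049 -0.13062474  0.11155232] [-0.11740876 -0.13572512  0.10668301]
[1. 0. 0.]
row [ 39.27 -25.32   5.33] [-2.000e-03 -1.000e-03 -1.038e+00] world [ 0.528 -0.182  0.25 ]
```

```bash
python3 -m creep '39.3 -25.3 5.3 0 0 -1.038 -1; 39.3 -25.3 5.3 0 0 -1.038 -1; 39.3 -25.3 5.3 0 0 -1.038 -1; 39.3 -25.3 5.3 0 0 -1.038 -1; 39.3 -25.3 5.3 0 0 -1.038 -1; 39.3 -25.3 5.3 0 0 -1.038 -1; 39.3 -25.3 5.3 0 0 -1.038 -1; 39.3 -25.3 5.3 0 0 -1.038 -1; 39.3 -25.3 5.3 0 0 -1.038 -1; 39.3 -25.3 5.3 0 0 -1.038 -1; 39.3 -25.3 5.3 0 0 -1.038 -1; 39.3 -25.3 5.3 0 0 -1.038 -1' 40; python3 -c "
from h import *
st(); row([-.123,-.178,.158])"
```

```text
clock: 1.1
ee_pos: [0.5307, -0.1739, 0.2502]
eef_rot: [-2.29, -2.147, -0.005]
force: [-0.4, 1.5, 0.2]
gripper_width: 0.002
finger_force: 0.0
t 1.1 grillTCP [-121.4 -174.1  250.2] z [ 0.001  0.004 -1.   ] F [-0.5  1.5  0.2] q [ 0.7   0.19 -0.48  1.74  0.09  1.23  0.13] w 0.002
row [-0.42 -0.16  9.22] [ 0.001 -0.004  0.01 ] world [ 0.529 -0.178  0.158]
```

```bash
python3 -m creep '-0.4 -0.2 3 0 0 0 -1; -0.4 -0.2 6 0 0 0 -1; -0.4 -0.2 8 0 0 0 -1; -0.4 -0.2 9.2 0 0 0 -1; -0.4 -0.2 9.2 0 0 0 -1; -0.4 -0.2 9.2 0 0 0 -1'; python3 -c "
from h import *
st(); im,d=save('top','top1'); a=im[150:270,290:450,::-1]; cv2.imwrite('pics/c2.png',cv2.convertScaleAbs(cv2.resize(a,None,fx=4,fy=4),alpha=1.6))"
```

```text
clock: 1.6
ee_pos: [0.5258, -0.1858, 0.1588]
eef_rot: [-2.302, -2.137, 0.0]
force: [-0.6, -0.6, 0.5]
gripper_width: -0.002
finger_force: 0.0
t 1.6 grillTCP [-125.4 -186.4  158.8] z [-0.001  0.    -1.   ] F [-0.6 -0.6  0.5] q [ 0.7   0.28 -0.46  1.84  0.14  1.06  0.11] w -0.002
```

View pics/c2.png

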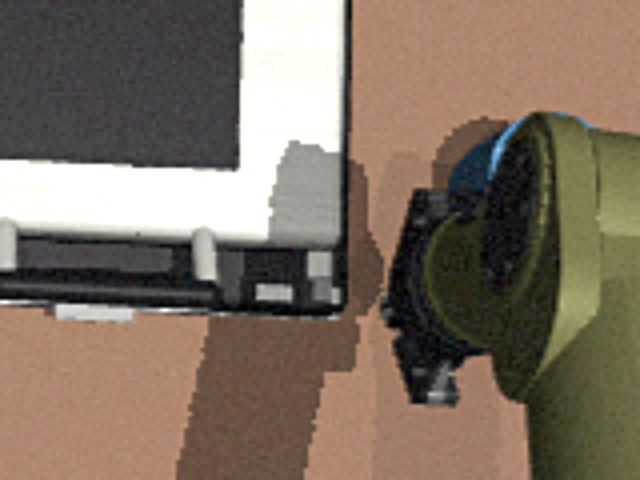

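The crop shows the closed fingers to the right of the grill corner. The tab is at about (325,290) in the crop and there is a clear gap before it. Next I push along tool +x.

```bash
python3 -m creep '1.5 0.3 0 0 0 0 -1; 2.5 0.3 0 0 0 0 -1; 3 0.3 0 0 0 0 -1; 3.5 0.3 0 0 0 0 -1; 4 0.3 0 0 0 0 -1; 4.5 0.3 0 0 0 0 -1; 5 0.3 0 0 0 0 -1; 5.3 0.3 0 0 0 0 -1; 5.6 0.3 0 0 0 0 -1; 5.8 0.3 0 0 0 0 -1; 5.8 0.3 0 0 0 0 -1'; python3 -c "
from h import *
st()"
```

```text
clock: 2.57
ee_pos: [0.5329, -0.1318, 0.1591]
eef_rot: [2.302, 2.132, -0.005]
force: [0.2, -7.9, 0.9]
gripper_width: -0.003
finger_force: 4.1
t 2.57 grillTCP [-122.3 -132.   159.1] z [ 0.    -0.005 -1.   ] F [ 0.8 -7.9  0.9] q [ 0.63  0.26 -0.5   1.86  0.15  1.05 -0.  ] w -0.003
```

```bash
python3 -m creep '0.3 0 0 0 0 0 -1; 0.5 0 0 0 0 0 -1; 0.5 0 0 0 0 0 -1'; python3 -c "
from h import *
st()"; python3 -m creep '-2 0 0 0 0 0 -1; -4 0 0 0 0 0 -1; -4 0 -4 0 0 0 -1; -4 0 -8 0 0 0 -1; -4 -4 -10 0 0 0 -1; -4 -8 -10 0 0 0 -1; -4 -10 -10 0 0 0 0; -4 -10 -10 0 0 0 0;-4 -10 -10 0 0 0 0'; python3 -c "
from h import *
st(); im,d=save('top','top2'); a=im[190:250,245:405,::-1]; cv2.imwrite('pics/c3.png',cv2.convertScaleAbs(cv2.resize(a,None,fx=5,fy=5),alpha=1.6))
for t in (.785,.6,.4): print(t); row(grasp(0,t,.13),t)"
```

```text
clock: 2.82
ee_pos: [0.5329, -0.1311, 0.1592]
eef_rot: [2.302, 2.126, -0.011]
force: [-0.4, -16.5, 1.3]
gripper_width: -0.002
finger_force: 8.2
t 2.82 grillTCP [-122.4 -131.4  159.2] z [ 0.    -0.011 -1.   ] F [  0.9 -16.5   1.3] q [ 0.63  0.26 -0.49  1.86  0.15  1.05 -0.01] w -0.002
clock: 3.57
ee_pos: [0.4301, -0.1554, 0.2589]
eef_rot: [2.303, 2.136, -0.001]
force: [1.5, -0.5, 0.3]
gripper_width: 0.419
finger_force: 0.0
t 3.57 grillTCP [-223.2 -163.2  258.9] z [ 0.    -0.001 -1.   ] F [ 1.5 -0.4  0.3] q [ 0.77 -0.05 -0.47  1.95 -0.02  1.23  0.24] w 0.419
0.785
row [16.3   0.03  2.2 ] [-0.784 -0.     0.   ] world [0.443 0.007 0.237]
0.6
row [16.3   1.88  0.67] [-0.599  0.     0.   ] world [0.462 0.006 0.252]
0.4
row [16.3   4.16 -0.58] [-0.399  0.     0.   ] world [0.485 0.004 0.265]
```

View pics/c3.png

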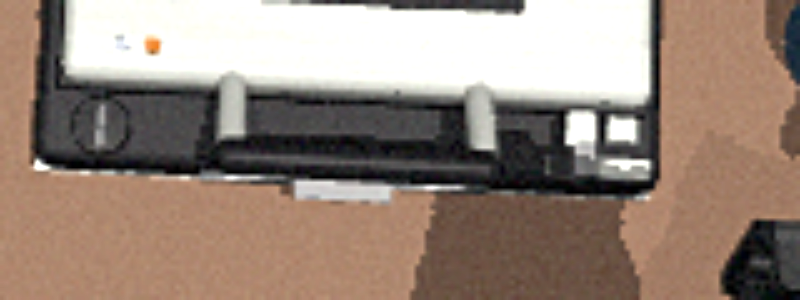

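The lock tab has moved to (583,160) in the crop, about 24 mm towards the middle, and it is against its end stop: the force rose to 16 N with no further motion. Now I approach the handle with the tool tilted forward.

```bash
python3 -m creep '4 1 -0.6 0 0 0 0.4; 8 2 -0.6 -0.1 0 0 0.4; 12 3 -0.6 -0.2 0 0 0.4; 15 4 -0.6 -0.3 0 0 0.4; 16.3 4.2 -0.6 -0.4 0 0 0.4; 16.3 4.2 -0.6 -0.4 0 0 0.4; 16.3 4.2 -0.6 -0.4 0 0 0.4; 16.3 4.2 -0.6 -0.4 0 0 0.4'; python3 -c "
from h import *
st(); save('side','side3')
for t in (.4,.55): row(grasp(0,t,.13),t); row(grasp(0,t,.054),t)"
```

```text
clock: 4.28
ee_pos: [0.4854, 0.0034, 0.2651]
eef_rot: [2.07, 1.922, 0.389]
force: [1.2, 0.3, 0.6]
gripper_width: 0.699
finger_force: 0.0
t 4.28 grillTCP [-179.8   -0.7  265.1] z [ 0.387 -0.028 -0.922] F [1.2 0.3 0.6] q [ 0.62 -0.26 -0.62  2.13 -0.16  0.83  0.  ] w 0.699
row [ 0.12 -0.12  0.  ] [-0.001 -0.001 -0.001] world [0.485 0.004 0.265]
row [ 0.11 -0.11  7.6 ] [-0.001 -0.001 -0.001] world [0.514 0.002 0.195]
row [ 0.11 -2.06  0.15] [-0.151 -0.001 -0.001] world [0.467 0.005 0.256]
row [ 0.11 -0.92  7.66] [-0.151 -0.001 -0.001] world [0.507 0.003 0.191]
```

View pics/side3.png

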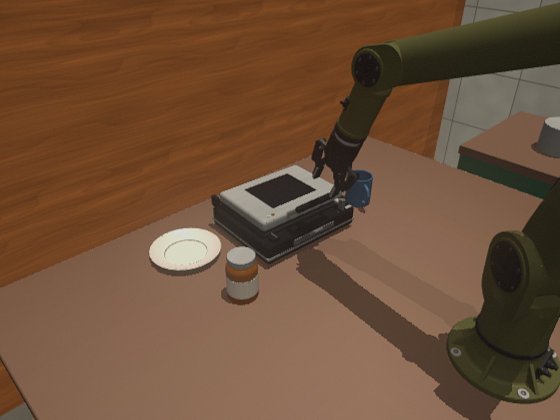

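The side view shows the open gripper tilted above the handle bar (about (325,200)), with the plate, jar and mug untouched. Next I advance and grip.

```bash
python3 -m creep '0.1 -0.1 2 0 0 0 0.4; 0.1 -0.1 4 0 0 0 0.4; 0.1 -0.1 6 0 0 0 0.4; 0.1 -0.1 7 0 0 0 0.4; 0.1 -0.1 7.6 0 0 0 0.4; 0.1 -0.1 7.6 0 0 0 0.4'; python3 -c "
from h import *
st()"; python3 -m creep '0 0 0 0 0 0 -1; 0 0 0 0 0 0 -1; 0 0 0 0 0 0 -1; 0 0 0 0 0 0 -1; 0 0 0 0 0 0 -1; 0 0 0 0 0 0 -1' 70; python3 -c "
from h import *
st(); im,d=save('side','side4'); a=im[110:250,220:400,::-1]; cv2.imwrite('pics/c4.png',cv2.resize(a,None,fx=4,fy=4))
s=bot.observe(); tool=G.inv()*R.from_rotvec(s['eef_rot']); p0=G.inv().apply(np.array(s['ee_pos'])-O)
H=np.array([.12,0,.09])
for th in (.2,.4,.6,.785):
    r=R.from_euler('y',th); p=H+r.apply(p0-H); print(th,np.round(tool.inv().apply(p-p0)*100,2),np.round((tool.inv()*r*tool).as_rotvec(),3))"
```

```text
clock: 4.83
ee_pos: [0.5137, 0.0017, 0.1932]
eef_rot: [2.073, 1.921, 0.388]
force: [-1.0, -0.3, -0.3]
gripper_width: 0.699
finger_force: 0.0
t 4.83 grillTCP [-151.4   -0.3  193.2] z [ 0.385 -0.027 -0.922] F [-1.  -0.3 -0.3] q [ 0.66 -0.09 -0.71  2.16 -0.01  0.65 -0.13] w 0.699
clock: 5.33
ee_pos: [0.515, 0.0025, 0.1964]
eef_rot: [2.065, 1.918, 0.393]
force: [3.4, -0.5, 4.2]
gripper_width: 0.189
finger_force: 68.4
t 5.33 grillTCP [-150.2    0.5  196.4] z [ 0.393 -0.03  -0.919] F [ 3.5 -0.3  4.2] q [ 0.66 -0.09 -0.71  2.16 -0.01  0.65 -0.13] w 0.189
0.2 [-0.    4.47 -3.7 ] [ 0.2  0.  -0. ]
0.4 [-0.01  9.58 -6.43] [ 0.4  0.  -0. ]
0.6 [-1.000e-02  1.513e+01 -8.090e+00] [ 0.6  0.  -0. ]
0.785 [-1.000e-02  2.047e+01 -8.620e+00] [ 0.785  0.    -0.   ]
```

View pics/c4.png

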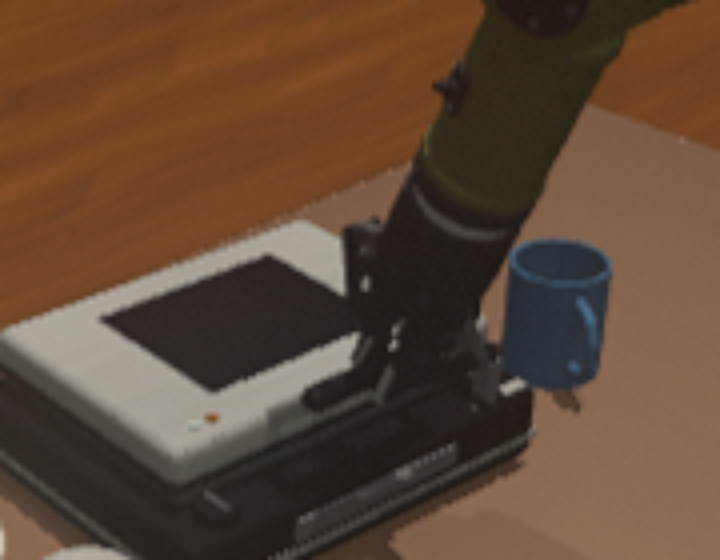

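The bar is gripped: the opening reads about 16 mm on the 18 mm bar, with 68 N on the pad. Now I lift along the hinge arc.

```bash
cat > lid.py <<'E'
from h import *
st(); s=bot.observe(); tool=G.inv()*R.from_rotvec(s['eef_rot']); p=G.inv().apply(np.array(s['ee_pos'])-O)
b=p+tool.apply([0,0,.054])-[.12,0,.09]; z=tool.as_matrix()[:,2]
ang=np.arctan2(b[2],-b[0])-np.arctan2(.055,.25)
print("lid from bar %.3f (%.1f deg) radius %.4f; from tool tilt %.3f"%(ang,np.degrees(ang),np.hypot(b[0],b[2]),.404-np.arctan2(z[0],-z[2])),"fingerF",s["finger_force"],"|F|",np.linalg.norm(s["force"]),"tau",np.round(s["wrist_torque"],2))
E
python3 -m creep '0 1.05 -1.01 0.05 0 0 -1; 0 2.14 -1.96 0.1 0 0 -1; 0 3.28 -2.86 0.15 0 0 -1; 0 4.47 -3.7 0.2 0 0 -1; 0 4.47 -3.7 0.2 0 0 -1' ; python3 lid.py
```

```text
clock: 5.8
ee_pos: [0.5413, 0.0004, 0.2473]
eef_rot: [2.192, 2.034, 0.203]
force: [1.1, -1.4, -2.8]
gripper_width: 0.183
finger_force: 73.1
t 5.8 grillTCP [-123.7    0.4  247.3] z [ 0.196 -0.014 -0.98 ] F [ 1.2 -1.4 -2.8] q [ 0.65  0.05 -0.72  1.91  0.07  1.   -0.18] w 0.183
lid from bar 0.204 (11.7 deg) radius 0.2554; from tool tilt 0.206 fingerF 73.05641412734985 |F| 3.3512130798652096 tau [-0.29 -0.02 -0.05]
```

```bash
python3 -m creep '0 1.05 -1.01 0.05 0 0 -1; 0 2.14 -1.96 0.1 0 0 -1; 0 3.28 -2.86 0.15 0 0 -1; 0 4.47 -3.7 0.2 0 0 -1; 0 5.69 -4.48 0.25 0 0 -1; 0 6.96 -5.2 0.3 0 0 -1; 0 8.26 -5.85 0.35 0 0 -1; 0 9.58 -6.43 0.4 0 0 -1; 0 9.58 -6.43 0.4 0 0 -1' ; python3 lid.py
```

```text
clock: 6.55
ee_pos: [0.6187, -0.0053, 0.327]
eef_rot: [-2.18, -2.027, 0.219]
force: [-11.2, -3.1, 7.0]
gripper_width: 0.185
finger_force: 73.9
t 6.55 grillTCP [-46.2   0.5 327. ] z [-0.212  0.015 -0.977] F [-11.  -4.   7.] q [ 0.46  0.46 -0.7   1.32  0.23  1.66 -0.28] w 0.185
lid from bar 0.587 (33.6 deg) radius 0.2560; from tool tilt 0.618 fingerF 73.94920349121094 |F| 13.61348651726268 tau [-0.61  2.48  0.15]
```

```bash
python3 -m creep '0 0 0 0 0 0 -1; 0 0.5 -0.5 0.025 0 0 -1; 0 1.05 -1.01 0.05 0 0 -1; 0 1.6 -1.5 0.075 0 0 -1; 0 2.14 -1.96 0.1 0 0 -1; 0 2.14 -1.96 0.1 0 0 -1; 0 2.14 -1.96 0.1 0 0 -1' ; python3 lid.py
```

```text
clock: 7.13
ee_pos: [0.6425, -0.007, 0.3425]
eef_rot: [-2.123, -1.975, 0.311]
force: [-8.7, -2.5, 5.0]
gripper_width: 0.177
finger_force: 73.6
t 7.13 grillTCP [-22.3   0.6 342.5] z [-0.305  0.02  -0.952] F [-8.5 -3.1  5. ] q [ 0.39  0.57 -0.67  1.16  0.26  1.82 -0.3 ] w 0.177
lid from bar 0.686 (39.3 deg) radius 0.2562; from tool tilt 0.714 fingerF 73.61446022987366 |F| 10.324458670912744 tau [-0.32  1.98  0.21]
```

```bash
python3 -m creep '0 0.5 -0.5 0.025 0 0 -1; 0 1.05 -1.01 0.05 0 0 -1; 0 1.5 -1.4 0.07 0 0 -1; 0 1.81 -1.68 0.085 0 0 -1; 0 1.81 -1.68 0.085 0 0 -1; 0 1.81 -1.68 0.085 0 0 -1; 0 1.81 -1.68 0.085 0 0 -1' ; python3 lid.py
python3 - <<'E'
from h import *
im,d=save("side","side5")
for n in("side","top"):
    if n=="top": im,d=save("top","top5")
    P=(pts(n,d)-O)@G.as_matrix()   # grill frame
    g=im.astype(int); br=(g.min(-1)>110)&(np.ptp(g,axis=-1)<30)
    m=(d>0)&br&(P[...,2]>.12)&(P[...,2]<.40)&(abs(P[...,1])<.15)&(P[...,0]>-.12)&(P[...,0]<.15)
    m[:]=cv2.erode(m.astype(np.uint8),np.ones((3,3)))>0
    for k in range(6):
        Q=P[m]
        if len(Q)<30: break
        v=np.linalg.svd(Q-Q.mean(0),full_matrices=False)[2][2]; v*=np.sign(v[2]); r=(P-Q.mean(0))@v; m&=abs(r)<max(.006,.03/2**k)
    print(n,len(Q),"normal",np.round(v,3),"lid deg",np.degrees(np.arctan2(v[0],v[2])),"dist from hinge",(Q.mean(0)-[.12,0,.09])@v)
E
```

```text
clock: 7.72
ee_pos: [0.6648, -0.0086, 0.3541]
eef_rot: [-2.071, -1.927, 0.387]
force: [-9.2, -1.4, 6.7]
gripper_width: 0.188
finger_force: 73.7
t 7.72 grillTCP [  0.    0.6 354.1] z [-0.383  0.025 -0.923] F [-9.1 -2.1  6.7] q [ 0.33  0.67 -0.65  0.99  0.28  1.96 -0.3 ] w 0.188
lid from bar 0.773 (44.3 deg) radius 0.2563; from tool tilt 0.798 fingerF 73.65203619003296 |F| 11.48530424654398 tau [-0.33  2.04  0.28]
side 214 normal [-0.689 -0.     0.724] lid deg -43.57344500108277 dist from hinge 0.2117250896088566
top 1031 normal [ 0.68  -0.042  0.732] lid deg 42.87506277397341 dist from hinge 0.026665511602983118
```

View pics/side5.png

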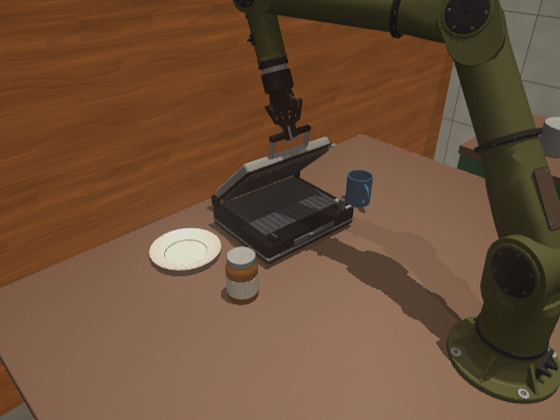

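The side view shows the lid up with the gripper on the bar at (290,132). The plate, jar and mug have not moved. Next I check the plane fit for bias against the shut lid.

```bash
cat > fit.py <<'E'
from h import *
import sys
def fit(f):
    z=np.load(f); im,d=z["im"],z["d"]; P=(pts("top",d)-O)@G.as_matrix()
    g=im.astype(int); br=(g.min(-1)>70)&(np.ptp(g,axis=-1)<30)
    m=(d>0)&br&(P[...,2]>.095)&(P[...,2]<.42)&(abs(P[...,1])<.14)&(P[...,0]>-.12)&(P[...,0]<.22)
    m=cv2.erode(m.astype(np.uint8),np.ones((3,3)))>0
    Q=P[m]
    for k in (.03,.015,.01,.008,.008,.008):
        c=np.median(Q,0) if k>.02 else Q.mean(0); v=np.linalg.svd(Q-Q.mean(0),full_matrices=False)[2][2]; v=v*np.sign(v[2]); Q=Q[abs((Q-Q.mean(0))@v)<k]
    print(f,len(Q),np.round(v,3),"deg %.2f"%np.degrees(np.arctan2(v[0],v[2])),"dist %.4f"%((Q.mean(0)-[.12,0,.09])@v), "extent",np.ptp(Q,axis=0).round(3))
    # angle from known 28 mm offset: each point gives its own
    r=Q-np.array([.12,0,.09]); rho=np.hypot(r[:,0],r[:,2]); far=rho>.12
    a=np.arctan2(r[:,2],-r[:,0])-np.arcsin(.028/rho); print("  by points on lid, hinge known: %.2f deg"%np.degrees(np.median(a[far])))
for f in sys.argv[1:]: fit(f"pics/{f}.npz")
E
python3 fit.py top0 top2 top5
```

```text
pics/top0.npz 5111 [ 0.001 -0.001  1.   ] deg 0.05 dist 0.0290 extent [0.211 0.275 0.015]
  by points on lid, hinge known: 0.36 deg
pics/top2.npz 5163 [ 0.001 -0.001  1.   ] deg 0.04 dist 0.0290 extent [0.212 0.275 0.015]
  by points on lid, hinge known: 0.36 deg
pics/top5.npz 1248 [ 0.677 -0.027  0.736] deg 42.60 dist 0.0289 extent [0.151 0.214 0.135]
  by points on lid, hinge known: 44.16 degfit.py:14: RuntimeWarning: invalid value encountered in arcsin
  a=np.arctan2(r[:,2],-r[:,0])-np.arcsin(.028/rho); print("  by points on lid, hinge known: %.2f deg"%np.degrees(np.median(a[far])))
```

```bash
python3 -m creep '0 0.15 -0.2 0 0 0 -1; 0 0.3 -0.42 0 0 0 -1; 0 0.3 -0.42 0 0 0 -1; 0 0.3 -0.42 0 0 0 -1; 0 0.3 -0.42 0 0 0 -1; 0 0.3 -0.42 0 0 0 -1' >/dev/null; python3 lid.py; python3 -c "
from h import *
save('top','top6')"; python3 fit.py top6 2>/dev/null
```

```text
t 8.32 grillTCP [  4.1   0.5 356.8] z [-0.384  0.025 -0.923] F [-9.2 -3.5  7.2] q [ 0.32  0.68 -0.65  0.97  0.28  1.98 -0.3 ] w 0.183
lid from bar 0.792 (45.4 deg) radius 0.2565; from tool tilt 0.799 fingerF 73.66008996963501 |F| 12.216327104939825 tau [-0.3   2.18  0.22]
pics/top6.npz 1235 [ 0.686 -0.076  0.724] deg 43.47 dist 0.0239 extent [0.153 0.217 0.139]
  by points on lid, hinge known: 45.21 deg
```

```bash
python3 -m creep '0 0 0 0 0 0 -1; 0 0 0 0 0 0 -1; 0 0 0 0 0 0 -1; 0 0 0 0 0 0 -1; 0 0 0 0 0 0 -1; 0 0 0 0 0 0 -1; 0 0 0 0 0 0 -1; 0 0 0 0 0 0 -1; 0 0 0 0 0 0 -1; 0 0 0 0 0 0 -1' >/dev/null; python3 lid.py; python3 -c "
from h import *
print(bot.close_job())"
```

```text
t 9.2 grillTCP [  4.1   0.6 356.9] z [-0.384  0.025 -0.923] F [-8.8 -2.6  5.8] q [ 0.32  0.68 -0.65  0.97  0.28  1.98 -0.3 ] w 0.184
lid from bar 0.792 (45.4 deg) radius 0.2565; from tool tilt 0.799 fingerF 73.65783333778381 |F| 10.828666432864637 tau [-0.39  2.18  0.22]
the job is handed in; nothing more can be done
None
```

The grill is unlocked and the job handed in at 9.2 s: the lock tab is at its end stop, and the gripper holds the handle with the lid steady at about 45° (45.4° from the bar position, 43.5–45.2° from the camera); the plate, mug and jar were not touched.

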